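# Open the tight dye jar in the holding jig

### The arm

A 6-joint arm with a two-finger parallel gripper is mounted at the origin on the work surface. World frame = base frame: x ahead of the robot, y to its left, z up, the work surface at z = 0. Lengths are in mm, angles in rad, forces in N, time in s.
With the tool pointing down it reaches from about 350 to 925 mm from the base axis. Payload 6.4 kg.
Tool frame: the origin (TCP) lies at the very end of the fingers, on their centre line; the grasp point (between the pads) lies 19 mm behind it; z points along the fingers, y is the direction in which the jaws open and shut (so a half turn about z gives the same grasp; the last joint's range is limited). The gripper opens to 94 mm and grips with 3 to 60 N. Pads are 16 mm wide; open, the fingers measure 119 mm over their backs; the gripper's body (75 mm by 177 mm) begins 78 mm behind the grasp point.
Start: joints at [-1.508, 0.245, 1.558, -0, 1.339, -0.174], TCP at [152.49, -631.871, 205.455] pointing down, gripper open.
Joint ranges: [-3.13, 3.13], [-1.02, 2.26], [0.13, 2.54], [-0.95, 4.09], [0.21, 2.88], [-2.74, 2.74]. Speed limits (rad/s): [2.57, 2.57, 3.14, 3.14, 3.14, 3.14].

### API

Orientations are given as a unit quaternion [x, y, z, w].
In Python, from cell import bot, vision, workorder gives the robot as it stands.
- The arm moves only by the tool jog_arm, never from a script. Its argument "deltas" is a list of rows, each an object of numbers: "ax", "ay", "az": the turn, a rotation vector about the tool's x, y, z in rad; "x", "y", "z": the shift along the tool's x, y, z in cm; "hand": the closure, from -1 (fully open) to 1 (shut), so that 0 is half open. In form: [{"ax": .., "ay": .., "az": .., "x": .., "y": .., "z": .., "hand": ..}, ...]. A call has 1 to 20 rows; each row shifts and turns the commanded pose from where the row before left it, along the tool's axes as they then stand; what a row does not reach is not made up. A row lasts 1/10 s, in which the tool goes at most 50 mm and 8.59 degrees, less where a joint would pass 70% of its speed; a pose out of reach is approached as far as the arm can. A call is refused whole if a number of a shift passes 5 or a number of a turn 0.15, either way. A call with a gripper value outside its range is refused whole. The fingers move at their own pace and stop on an object; "newtons" is the grip in N (left out, the last holds). Time passes only in rows, so rows that do not move let the fingers close. It gives the time, the measured TCP pose, the force and the opening at its end, in the units of the state.
- bot.get_state(): the state, without advancing time (a new reading comes with each control period).
- vision.snapshot(name): name is "scene" or "side" or "wrist"; returns a dict with "img" (400x640x3 uint8, red, green, blue), "K" (3x3 intrinsics, pixels), "pose" (4x4, takes a point from camera to world coordinates). Camera axes: x right, y up, looking along -z (the intrinsics and any distortion apply to the point x, -y, -z); pixel columns grow to the right and rows downward; lengths in mm; the calibration is good to about 2 mm. A picture is of the moment at which its call begins. There is no depth.
- workorder.job_done(): hands the job in, once; it reports no verdict.
The state is a dict: "t": time; "joint_pos": joint angles; "joint_velocities": joint speeds; "joint_efforts": joint torques, N m; "tool_pos": TCP position; "orientation": TCP orientation; "ft_force": force on the tool from outside, world axes, zero at the start; "ft_torque": the same for the moment, N m; "width": finger opening in mm.
Only numpy, scipy, OpenCV 4.12 (cv2) and the standard library are available. Lean on these libraries where they do the work, as an engineer would, in place of code of your own. Each camera call takes 0.05 s, during which the arm holds its last target.

### The job

The square amber jar's copper-coloured lid is screwed on tight: set the jar down gently, upright and fully home, in the square pocket of the blue holding jig, which keeps it from turning. Then unscrew the lid there, anticlockwise seen from above, stop turning once its threads are free, well before it runs into the next thread, and lift it clear, leaving the jar seated. Finish still holding the lid, level and still, a finger or two above the open mouth, with the other things on the table left where they are.

Things in the scene. Friction and masses are not known exactly. Their poses are not given: they have to be found in the camera images.
- jar_center (a point): the jar: square amber glass, 60 x 60 mm with plain sides up to 60 mm, sloping shoulder up to 68 mm, round 42 mm neck, rim 100 mm above its underside; 0.36 to 0.55 kg. Starts upright on the table at one of four places among others, any yaw. Point on its axis 34 mm above its underside; x, y square to its sides, z up. Fits the pocket in any quarter turn
- lid_center (a point): the jar's copper-coloured ribbed round lid, 58 mm across, 26 mm high, 0.065 kg: its centre, half-way up; z up its axis. Screwed home, the centre is 91 mm above the jar's underside, its lower edge 10 mm above the shoulder and 22 mm below the rim. Gripped from above across its width; the jar can be carried by it, for while hooked on, pulling it up lifts the jar
- jar_mouth (a point): centre of the jar's rim, on its axis. Three lugs in the lid hook under three short sloping neck threads; a springy liner pushes it up with 20 N (13 N once raised 1.5 mm, none past 2.2 mm), so it takes 0.5 N m to turn. Turned anticlockwise seen from above, the lid rises 1.5 mm and is free after 45 to 55 degrees; 68 is mid-way in the free range; past 80 it runs into the next thread. Clockwise it jams
- nest_floor (a point): the holding jig, fixed, place and yaw vary: aluminium plate 170 x 150 x 10 mm, on it a blue block 112 x 112 mm whose top is 46 mm above the table, with an open square pocket 63.4 mm wide, 24 mm deep, 5 mm chamfers at its mouth. Point: centre of the pocket's floor, 22 mm above the table; x, y square to the pocket's sides
- green_jar: bystander: square green jar with a black lid, 60 x 60 x 102 mm; origin under its centre
- spray_bottle: bystander: round black bottle with a black cap, 58 mm wide, 129 mm high; origin under its centre
- tumbler: bystander: open black candle tumbler, 74 mm wide, 85 mm high; origin under its centre
- spare_bottle: bystander: another black bottle, 58 mm wide, 129 mm high, at the back; origin under its centre
- candle_tin: bystander: round aluminium candle tin, 78 mm wide, 56 mm high, on the right; origin under its centre
- pitcher: bystander: aluminium pouring pitcher with a black handle, 120 mm wide, 150 mm high, on the left; origin under its centre
Not all that is in view belongs to the job. Of the things that look like the part that bears lid_center, the middle-sized one is meant.

How it is judged (in metres and radians):
On the way, in this order (a step that is already met when the one before it is completed fails the run):
1. the jar stands upright, fully home in the pocket, with its lid still screwed on (horizontal distance between jar_center and nest_floor below 0.006 m and z of jar_center in the frame of nest_floor below 0.0375 m and angle between jar_center's own z axis and vertical below 0.06 rad and z of lid_center in the frame of jar_mouth below -0.005 m), for 0.2 s.
2. the lid is lifted off the threads while the jar stays home in the pocket (z of lid_center in the frame of jar_mouth above 0.008 m and z of jar_center in the frame of nest_floor below 0.0385 m and horizontal distance between jar_center and nest_floor below 0.006 m), for 0.1 s.
At the end, for the whole second after the job is handed in: The jar is upright (within 3.5 degrees) in the pocket, centred within 6 mm and at most 3.5 mm off the floor; the lid is held by the fingers, touching the jar nowhere, level within 11 degrees, its axis within 20 mm of the mouth's and its lower edge 2 to 62 mm above the rim, at rest (horizontal distance between jar_center and nest_floor below 0.006 m and z of jar_center in the frame of nest_floor below 0.0375 m and angle between jar_center's own z axis and vertical below 0.06 rad and z of lid_center in the frame of jar_mouth between 0.015 and 0.075 m and horizontal distance between lid_center and jar_mouth below 0.02 m and angle between lid_center's own z axis and vertical below 0.2 rad and contact force between lid and jar below 0.05 N and contact force between lid and the fingers above 1 N and linear speed of lid below 0.03 m/s); the arm keeps its last pose, push and grip.
It fails at once if the lid comes off while the jar is not in the pocket (z of lid_center in the frame of jar_mouth above 0.005 m and distance between jar_center and nest_floor above 0.055 m).
It fails at once if the lid is turned past its free range into the next thread (z of lid_center in the frame of jar_mouth below -0.003 m and angle between the x axis of lid_center and the x axis of jar_center, either way round above 1.5 rad).
It fails at once if the jar is dropped (contact force between each of jar, lid and the fingers below 0.05 N and linear speed of jar above 0.4 m/s).
It fails at once if the jar is tipped over (angle between jar_center's own z axis and vertical above 0.5 rad).
It fails at once if another thing is moved more than 30 mm (distance of any of green_jar, spray_bottle, tumbler, spare_bottle, candle_tin, pitcher from where it was at the start of the episode above 0.03 m).
It also fails if it takes over 58 s, if anything falls off the work surface, if the arm or the gripper's body presses on something with over 40 N, if the wrist force passes 120 N, or if a joint passes its speed limit or range.

## Working session

There is one attempt and no reset: what is moved stays moved. The work goes in short steps, Python scripts to look and compute and a tool call to move; the robot and the scene stay as the last step left them, time stands still between calls to the robot, and variables do not carry over. Pictures are saved under pics/ and viewed, and the job is handed in when it is done.

Besides the shell and the picture viewer there is one more tool, called as name([rows], argument=value, ...), one row to a line, values as JSON. jog_arm: Moves the arm, as the interface text tells. Its arguments: {"type":"object","properties":{"deltas":{"type":"array","items":{"type":"object","properties":{"ax":{"type":"number"},"ay":{"type":"number"},"az":{"type":"number"},"x":{"type":"number"},"y":{"type":"number"},"z":{"type":"number"},"hand":{"type":"number"}}}},"newtons":{"type":"number"}},"required":["deltas"]}

```bash
ls; mkdir -p pics; python3 - <<'E'
from cell import bot, vision, workorder
import cv2,pickle
s=bot.get_state();print({k:s[k] for k in ('t','tool_pos','orientation','width','ft_force')})
for n in ('scene','side','wrist'):
    d=vision.snapshot(n);cv2.imwrite(f'pics/{n}0.png',d['img'][:,:,::-1]);pickle.dump(d,open(f'{n}0.pkl','wb'));print(n,d['K'].tolist() if hasattr(d['K'],'tolist') else d['K'],d['pose'], [k for k in d])
E
```

```text
pics
{'t': 0.0, 'tool_pos': array([ 152.46025262, -631.26024805,  204.35443064]), 'orientation': array([ 9.92995364e-01,  1.18149454e-01,  4.34303109e-05, -9.55163902e-04]), 'width': 93.70247243984754, 'ft_force': array([ 0.90475524, -0.54585045,  0.41926924])}
scene [[486.28707808677865, 0.0, 315.67961881036587], [0.0, 486.28707808677865, 193.43136174654276], [0.0, 0.0, 1.0]] [[ 8.65262334e-01 -2.73132045e-01  4.20380755e-01  1.26774538e+03]
 [ 5.01314698e-01  4.67799936e-01 -7.27905759e-01 -1.21449439e+03]
 [ 2.16029831e-03  8.40572487e-01  5.41694773e-01  1.00040823e+03]
 [ 0.00000000e+00  0.00000000e+00  0.00000000e+00  1.00000000e+00]] ['img', 'K', 'pose']
side [[442.85294702878616, 0.0, 318.5787478959568], [0.0, 442.85294702878616, 209.08278458036582], [0.0, 0.0, 1.0]] [[-9.23585836e-01  2.80855735e-01 -2.60977508e-01  1.49819298e+02]
 [-3.83385548e-01 -6.72707785e-01  6.32834700e-01  9.84842679e+02]
 [ 2.17365341e-03  6.84532170e-01  7.28979412e-01  1.17754115e+03]
 [ 0.00000000e+00  0.00000000e+00  0.00000000e+00  1.00000000e+00]] ['img', 'K', 'pose']
wrist [[320.7420376907647, 0.0, 319.84076267356767], [0.0, 320.7420376907647, 196.02026687587284], [0.0, 0.0, 1.0]] [[ 2.34635474e-01  9.43977312e-01  2.32062552e-01  2.18319346e+02]
 [-9.72081801e-01  2.28288046e-01  5.42359681e-02 -6.16321758e+02]
 [-1.77958325e-03 -2.38309466e-01  9.71187640e-01  3.83219641e+02]
 [ 0.00000000e+00  0.00000000e+00  0.00000000e+00  1.00000000e+00]] ['img', 'K', 'pose']
```

View pics/scene0.png

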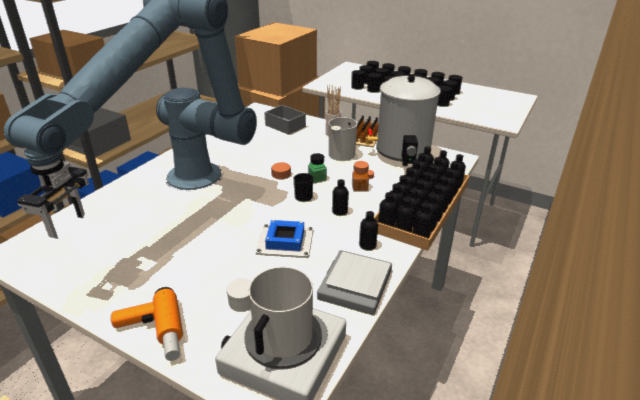

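View pics/side0.png

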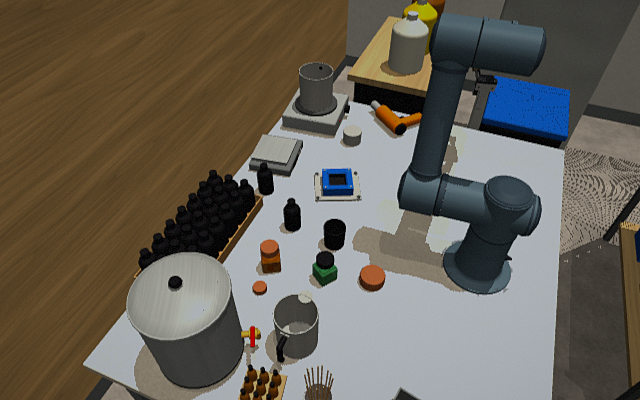

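View pics/wrist0.png

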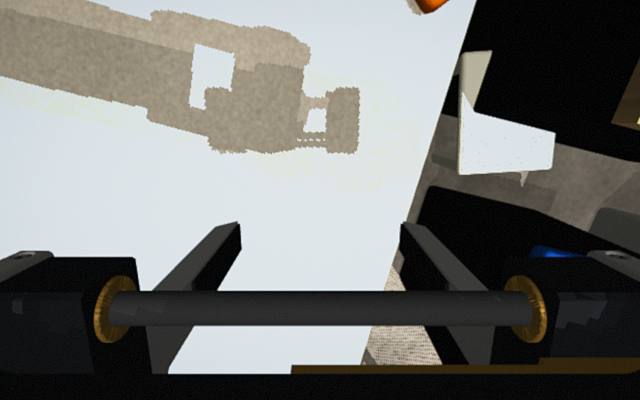

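Copper lid-like things are in side view at (270,249) on the amber jar, (372,277) a larger loose disc and (260,287) a small one. The one on the jar is middle-sized. I'll confirm this with crops.

```bash
cat > h.py <<'E'
import numpy as np,cv2,pickle
def ray(d,u,v):
    K=np.array(d['K']);P=np.array(d['pose'])
    c=np.array([(u-K[0,2])/K[0,0],-(v-K[1,2])/K[1,1],-1.]);return P[:3,3],P[:3,:3]@c
def plane(d,u,v,z):
    o,r=ray(d,u,v);return o+r*(z-o[2])/r[2]
def proj(d,X):
    K=np.array(d['K']);P=np.array(d['pose']);c=P[:3,:3].T@(np.asarray(X,float)-P[:3,3])
    return np.array([K[0,0]*c[0]/-c[2]+K[0,2],K[1,1]*-c[1]/-c[2]+K[1,2]])
def tri(obs):
    A=np.zeros((3,3));b=np.zeros(3)
    for d,u,v in obs:
        o,r=ray(d,u,v);r=r/np.linalg.norm(r);M=np.eye(3)-np.outer(r,r);A+=M;b+=M@o
    return np.linalg.solve(A,b)
def comps(d,lo,hi,amin=20):
    hsv=cv2.cvtColor(d['img'],cv2.COLOR_RGB2HSV);m=cv2.inRange(hsv,lo,hi)
    n,l,s,c=cv2.connectedComponentsWithStats(m)
    return m,l,[(i,s[i].tolist(),c[i].round(1).tolist()) for i in range(1,n) if s[i,4]>amin]
E
python3 - <<'E'
from h import *
cr={'side':(220,210,180,110),'scene':(250,120,180,140)}
out=[]
for n in cr:
    d=pickle.load(open(n+'0.pkl','rb'));x,y,w,h=cr[n]
    c=cv2.resize(d['img'][y:y+h,x:x+w,::-1],None,fx=4,fy=4,interpolation=cv2.INTER_CUBIC);cv2.imwrite(f'pics/{n}crop.png',c)
    for nm,lo,hi in (('cop',(3,90,60),(14,255,255)),('blue',(105,150,40),(125,255,255))):
        m,l,cs=comps(d,lo,hi);print(n,nm,cs)
    hsv=cv2.cvtColor(d['img'],cv2.COLOR_RGB2HSV)
    for p in ([(270,249),(271,266),(260,287),(372,277)] if n=='side' else [(361,168),(360,183),(281,171)]): print(p,hsv[p[1],p[0]])
E
```

```text
side cop [(2, [427, 0, 8, 6, 21], [430.5, 2.2]), (18, [375, 106, 23, 29, 216], [385.5, 119.5]), (24, [401, 118, 20, 9, 74], [411.9, 122.3]), (40, [260, 240, 20, 24, 298], [269.0, 249.5]), (53, [359, 264, 26, 27, 462], [372.2, 275.8]), (57, [253, 281, 14, 12, 131], [259.1, 286.2])]
side blue [(1, [482, 76, 88, 65, 4120], [528.4, 108.2]), (2, [322, 169, 31, 27, 584], [336.8, 182.5]), (3, [635, 230, 5, 32, 114], [637.5, 244.7])]
(270, 249) [ 11 182 168]
(271, 266) [ 11 219  57]
(260, 287) [ 11 182 171]
(372, 277) [ 11 180 170]
scene cop [(53, [74, 39, 21, 18, 67], [83.5, 46.9]), (111, [279, 45, 8, 17, 34], [283.1, 51.9]), (130, [44, 49, 11, 7, 22], [49.5, 52.7]), (138, [253, 49, 12, 11, 31], [257.2, 54.0]), (153, [286, 50, 9, 15, 34], [290.1, 56.2]), (160, [79, 52, 13, 7, 22], [85.6, 55.0]), (168, [309, 53, 8, 15, 31], [313.2, 59.7]), (178, [41, 57, 5, 11, 23], [43.6, 63.0]), (235, [278, 63, 8, 9, 27], [281.3, 66.6]), (315, [280, 74, 8, 8, 21], [283.7, 77.3]), (356, [281, 83, 6, 12, 26], [284.3, 87.8]), (365, [290, 85, 14, 14, 40], [297.5, 93.4]), (373, [271, 86, 9, 9, 22], [275.8, 91.2]), (415, [295, 98, 9, 10, 26], [298.6, 102.5]), (419, [0, 101, 8, 7, 21], [3.0, 103.9]), (478, [356, 120, 22, 22, 257], [365.7, 130.4]), (486, [353, 161, 21, 30, 457], [361.3, 175.3]), (487, [272, 162, 19, 17, 265], [280.8, 170.2]), (613, [111, 288, 72, 56, 886], [156.0, 318.2])]
scene blue [(1, [0, 152, 40, 64, 1669], [14.5, 181.3]), (2, [99, 152, 58, 33, 503], [125.5, 167.3]), (3, [78, 178, 17, 20, 159], [86.4, 188.5]), (4, [37, 191, 9, 5, 21], [40.4, 192.8]), (5, [266, 221, 38, 29, 758], [284.5, 235.8])]
(361, 168) [ 10 167 130]
(360, 183) [ 10 213  91]
(281, 171) [ 10 166 198]
```

View pics/sidecrop.png

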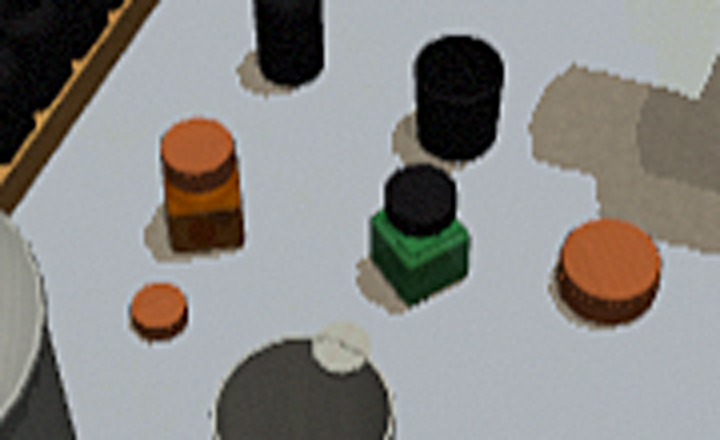

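View pics/scenecrop.png

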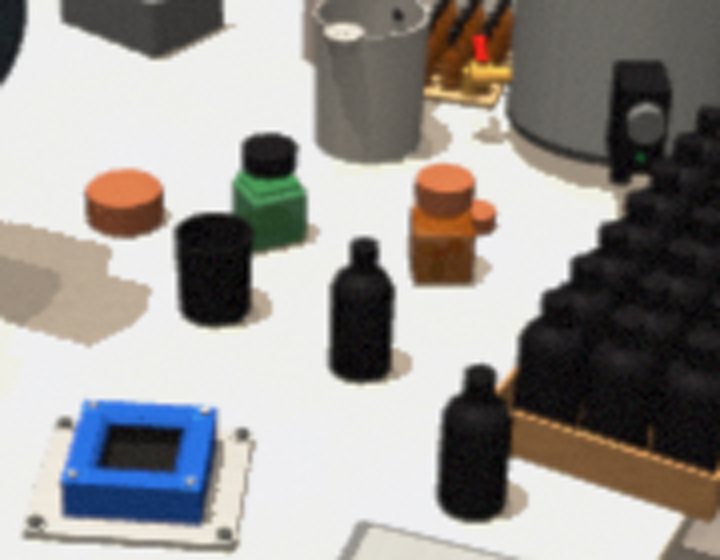

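Crops show it clearly: the lid on the amber jar (side 270,247; scene 361,167) is smaller than the loose disc (372,277) and bigger than the small cap (260,287). It is the middle-sized one, and the jar is square and amber. Now coarse positions.

```bash
python3 - <<'E'
from h import *
S=pickle.load(open('side0.pkl','rb'));C=pickle.load(open('scene0.pkl','rb'))
print('lid top',plane(S,269.7,247,104).round(),plane(C,361.2,167.5,104).round(),tri([(S,269.7,247),(C,361.2,167.5)]).round())
# lid sizes
for n,(u0,u1,v,z) in {'jar':(260.2,279.2,247,104),'big':(359.5,385.2,275,26),'small':(252.5,267,286,10)}.items(): print(n,np.linalg.norm(plane(S,u0,v,z)-plane(S,u1,v,z)).round(1))
# nest: top face of blue by top outline in both; pocket centre
print('nest scene crop centre', plane(C,250+141/4,120+447/4,46).round(), )
m,l,cs=comps(S,(105,150,40),(125,255,255))
for n,d,pts in (('C',C,[(85,400),(217,408),(62,475),(205,487)]),):
    for p in pts: print(n,p,plane(d,250+p[0]/4,120+p[1]/4,46).round(1))
for nm,p in {'green':(250+268/4,120+147/4,102),'tumbler':(250+215/4,120+230/4,85),'spray':(250+363/4,120+247/4,129),'spare':(250+478/4,120+375/4,129),'tin_or':(0,0,0)}.items():
    if p[2]: print(nm,plane(C,*p).round())
for nm,p in {'green':(220+420/4,210+195/4,102),'tumbler':(220+459/4,210+62/4,85),'tin':(352,130,56),'pitch':(297,312,150),'big':(372,273,26),'small':(260,286,12)}.items(): print(nm,plane(S,*p).round())
x,y=305,155
c=cv2.resize(S['img'][y:y+55,x:x+65,::-1],None,fx=10,fy=10,interpolation=cv2.INTER_CUBIC);cv2.imwrite('pics/sidenest.png',c)
E
```

```text
lid top [612. 259. 104.] [629. 229. 104.] [618. 250.  91.]
jar 58.4
big 80.5
small 45.1
nest scene crop centre [ 557. -179.   46.]
C (85, 400) [ 481.1 -148.5   46. ]
C (217, 408) [ 582.1 -102.6   46. ]
C (62, 475) [ 522.7 -241.1   46. ]
C (205, 487) [ 628.3 -197.1   46. ]
green [444. 222. 102.]
tumbler [466.  87.  85.]
spray [629.  64. 129.]
spare [794. -60. 129.]
green [438. 233. 102.]
tumbler [464.  84.  85.]
tin [ 596. -461.   56.]
pitch [428. 455. 150.]
big [302. 175.  26.]
small [609. 345.  12.]
```

View pics/sidenest.png

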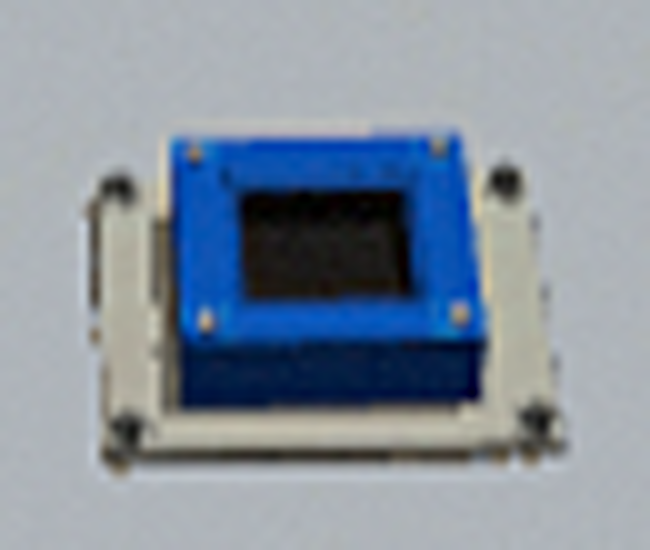

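jog_arm([
  {"x": 2,"y": -1.4,"z": -0.3,"hand": -1},
  {"x": 3.5,"y": -2.4,"z": -0.4,"hand": -1},
  {"x": 3.5,"y": -2.4,"z": -0.4,"hand": -1},
  {"x": 3.5,"y": -2.4,"z": -0.4,"hand": -1},
  {"x": 3.5,"y": -2.4,"z": -0.4,"hand": -1},
  {"x": 3.5,"y": -2.4,"z": -0.4,"hand": -1},
  {"x": 3.5,"y": -2.4,"z": -0.4,"hand": -1},
  {"x": 3.5,"y": -2.4,"z": -0.4,"hand": -1},
  {"x": 3.5,"y": -2.4,"z": -0.4,"hand": -1},
  {"x": 3.5,"y": -2.4,"z": -0.4,"hand": -1},
  {"x": 3.5,"y": -2.4,"z": -0.4,"hand": -1},
  {"x": 3.5,"y": -2.4,"z": -0.4,"hand": -1},
  {"x": 3.5,"y": -2.4,"hand": -1},
  {"x": 3.5,"y": -2.4,"hand": -1},
  {"x": 2.4,"y": -1.8,"hand": -1},
  {"hand": -1},
  {"hand": -1},
])

```text
schema error: expected keys ax, ay, az, x, y, z, hand
```

```bash
cat > snap.py <<'E'
import sys
from h import *
from cell import bot, vision
n,tag=sys.argv[1:3]
d=vision.snapshot(n);cv2.imwrite(f'pics/{n}{tag}.png',d['img'][:,:,::-1]);pickle.dump(d,open(f'{n}{tag}.pkl','wb'))
s=bot.get_state();print(s['t'],s['tool_pos'].round(1),s['orientation'].round(4),np.round(s['joint_pos'],3),s['ft_force'].round(1),s['ft_torque'].round(2),s['width'])
E
python3 snap.py wrist 1
```

```text
0.2 [ 152.4 -631.5  204.8] [ 9.930e-01  1.181e-01  0.000e+00 -6.000e-04] [-1.508  0.246  1.559 -0.     1.339 -0.174] [-0.1 -0.4 -0.1] [ 0.08 -0.09  0.03] 94.1683839887939
```

View pics/wrist1.png

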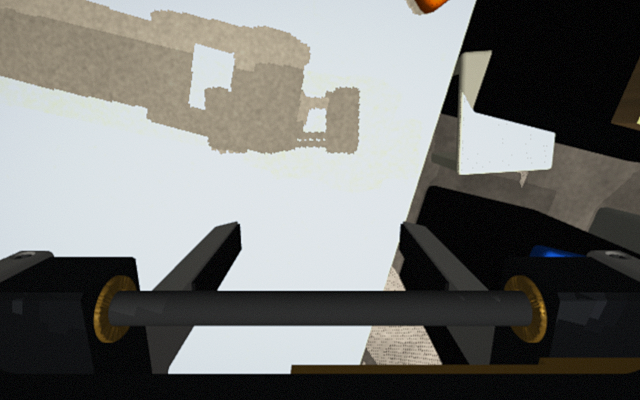

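jog_arm([
  {"ax": 0,"ay": 0,"az": 0,"x": 2,"y": -1.4,"z": -0.4,"hand": -1},
  {"ax": 0,"ay": 0,"az": 0,"x": 3,"y": -2.4,"z": -0.4,"hand": -1},
  {"ax": 0,"ay": 0,"az": 0,"x": 3,"y": -2.4,"z": -0.4,"hand": -1},
  {"ax": 0,"ay": 0,"az": 0,"x": 3,"y": -2.4,"z": -0.4,"hand": -1},
  {"ax": 0,"ay": 0,"az": 0,"x": 3,"y": -2.4,"z": -0.4,"hand": -1},
  {"ax": 0,"ay": 0,"az": 0,"x": 3,"y": -2.4,"z": -0.4,"hand": -1},
  {"ax": 0,"ay": 0,"az": 0,"x": 3,"y": -2.4,"z": -0.4,"hand": -1},
  {"ax": 0,"ay": 0,"az": 0,"x": 3,"y": -2.4,"z": -0.4,"hand": -1},
  {"ax": 0,"ay": 0,"az": 0,"x": 3,"y": -2.4,"z": -0.4,"hand": -1},
  {"ax": 0,"ay": 0,"az": 0,"x": 3,"y": -2.4,"z": -0.4,"hand": -1},
  {"ax": 0,"ay": 0,"az": 0,"x": 3,"y": -2.4,"z": -0.4,"hand": -1},
  {"ax": 0,"ay": 0,"az": 0,"x": 3,"y": -2.4,"z": -0.4,"hand": -1},
  {"ax": 0,"ay": 0,"az": 0,"x": 3,"y": -2.4,"z": 0,"hand": -1},
  {"ax": 0,"ay": 0,"az": 0,"x": 3,"y": -2.4,"z": 0,"hand": -1},
  {"ax": 0,"ay": 0,"az": 0,"x": 2,"y": -1.9,"z": 0,"hand": -1},
  {"ax": 0,"ay": 0,"az": 0,"x": 0,"y": 0,"z": 0,"hand": -1},
  {"ax": 0,"ay": 0,"az": 0,"x": 0,"y": 0,"z": 0,"hand": -1},
])

```text
t: 1.9
tool_pos: [489.4, -195.5, 253.2]
orientation: [0.993, 0.119, -0.0, 0.0]
ft_force: [-0.6, -0.5, -0.1]
width: 94.2
```

```bash
python3 snap.py wrist 2
```

```text
1.95 [ 489.2 -196.1  253.3] [ 9.93e-01  1.18e-01 -3.00e-04  0.00e+00] [-0.596 -0.084  1.82  -0.     1.407  0.738] [ 0.  -0.2 -0.6] [-0.   -0.05 -0.02] 93.7177747163259
```

View pics/wrist2.png

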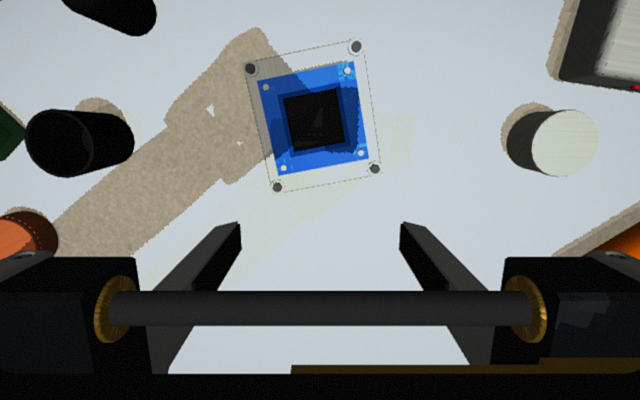

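```bash
python3 - <<'E'
from h import *
d=pickle.load(open('wrist2.pkl','rb'));x,y=235,30
cv2.imwrite('pics/nestcrop.png',cv2.resize(d['img'][y:y+170,x:x+160,::-1],None,fx=3.5,fy=3.5,interpolation=cv2.INTER_CUBIC))
E
```

```text
(no output)
```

View pics/nestcrop.png

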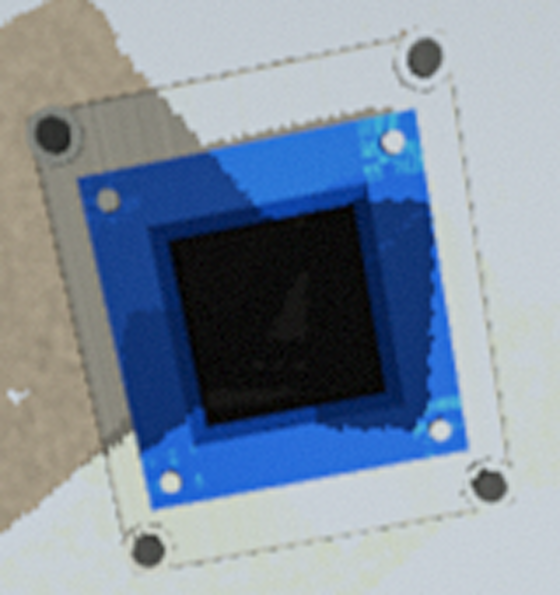

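```bash
python3 - <<'E'
from h import *
d=pickle.load(open('wrist2.pkl','rb'))
m,l,cs=comps(d,(100,100,30),(128,255,255),500);i=max(cs,key=lambda c:c[1][4])[0]
print(cs)
c=cv2.convexHull(np.argwhere(l==i)[:,::-1].astype(np.int32).reshape(-1,1,2))
q=cv2.approxPolyDP(c,8,True)[:,0];print(q.tolist())
def an(Q,s):
    W=np.array([plane(d,u+.0,v+.0,s) for u,v in Q]);ce=W.mean(0)
    e=[np.linalg.norm(W[k]-W[(k+1)%4]) for k in range(4)]
    y=[np.degrees(np.arctan2(*(W[(k+1)%4]-W[k])[[1,0]]))%90 for k in range(4)]
    print(s,ce.round(1),np.round(e,1),np.round(y,2))
an(q,46)
f=lambda L:[(235+(a)/3.5,30+b/3.5) for a,b in L]
an(f([(80,178),(416,110),(468,448),(153,508)]),46)
an(f([(108,200),(392,141),(440,430),(171,482)]),46)
an(f([(53,134),(425,56),(490,486),(148,550)]),10)
an(f([(150,228),(366,186),(404,402),(200,440)]),46)
an(f([(171,242),(354,206),(385,389),(208,424)]),41)
E
```

```text
[(1, [257, 61, 112, 115, 6379], [313.9, 117.4])]
[[368, 158], [279, 175], [257, 81], [353, 61]]
46 [ 550.  -174.6   46. ] [109.8 110.6 110.8 110.9] [24.53 24.97 24.69 24.42]
46 [ 550.  -175.3   46. ] [110.7 110.5 111.  110.7] [24.38 24.4  24.5  24.26]
46 [ 549.7 -174.8   46. ] [94.2 94.8 94.4 94.6] [24.72 24.78 24.6  24.66]
10 [ 549.9 -174.8   10. ] [132.9 153.3 132.8 152.7] [24.65 24.45 24.41 24.48]
46 [ 550.3 -175.5   46. ] [72.  71.1 71.  71.2] [24.1  24.96 24.14 25.79]
41 [ 550.  -175.3   41. ] [62.  61.  62.3 61.5] [24.26 24.4  24.73 24.13]
```

Nest pocket centre is at (550,-175) with yaw 24.5° (mod 90), and five estimates agree within 1 mm. Now I'll look over the jar.

jog_arm([
  {"ax": 0,"ay": 0,"az": 0,"x": 0.6,"y": -1.8,"z": 0,"hand": -1},
  {"ax": 0,"ay": 0,"az": 0,"x": 1.2,"y": -3,"z": 0,"hand": -1},
  {"ax": 0,"ay": 0,"az": 0,"x": 1.2,"y": -3,"z": 0,"hand": -1},
  {"ax": 0,"ay": 0,"az": 0,"x": 1.2,"y": -3,"z": 0,"hand": -1},
  {"ax": 0,"ay": 0,"az": 0,"x": 1.2,"y": -3,"z": 0,"hand": -1},
  {"ax": 0,"ay": 0,"az": 0,"x": 1.2,"y": -3,"z": 0,"hand": -1},
  {"ax": 0,"ay": 0,"az": 0,"x": 1.2,"y": -3,"z": 0,"hand": -1},
  {"ax": 0,"ay": 0,"az": 0,"x": 1.2,"y": -3,"z": 0,"hand": -1},
  {"ax": 0,"ay": 0,"az": 0,"x": 1.2,"y": -3,"z": 0,"hand": -1},
  {"ax": 0,"ay": 0,"az": 0,"x": 1.2,"y": -3,"z": 0,"hand": -1},
  {"ax": 0,"ay": 0,"az": 0,"x": 1.2,"y": -3,"z": 0,"hand": -1},
  {"ax": 0,"ay": 0,"az": 0,"x": 1.2,"y": -3,"z": 0,"hand": -1},
  {"ax": 0,"ay": 0,"az": 0,"x": 1.2,"y": -3,"z": 0,"hand": -1},
  {"ax": 0,"ay": 0,"az": 0,"x": 0.6,"y": -2,"z": 0,"hand": -1},
  {"ax": 0,"ay": 0,"az": 0,"x": 0,"y": 0,"z": 0,"hand": -1},
  {"ax": 0,"ay": 0,"az": 0,"x": 0,"y": 0,"z": 0,"hand": -1},
])

```text
t: 3.55
tool_pos: [548.1, 226.6, 253.2]
orientation: [0.993, 0.118, -0.0, 0.0]
ft_force: [-0.1, -0.2, -0.7]
width: 94.1
```

```bash
python3 snap.py wrist 3
```

```text
3.6 [548.1 226.4 253.3] [ 9.931e-01  1.173e-01 -2.000e-04  2.000e-04] [ 0.201  0.077  1.659 -0.     1.406  1.537] [ 0.2 -0.3 -0.4] [-0.    0.02  0.01] 93.77037112962338
```

View pics/wrist3.png

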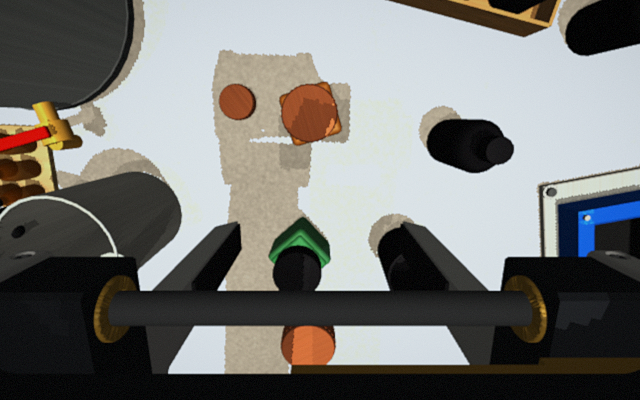

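The wrist view shows the lid at (309,112) with the jar's square corners sticking out around it, and the small loose cap at (237,102).

```bash
python3 - <<'E'
from h import *
d=pickle.load(open('wrist3.pkl','rb'));x,y=265,65
cv2.imwrite('pics/jarcrop.png',cv2.resize(d['img'][y:y+95,x:x+100,::-1],None,fx=6,fy=6,interpolation=cv2.INTER_CUBIC))
E
```

```text
(no output)
```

View pics/jarcrop.png

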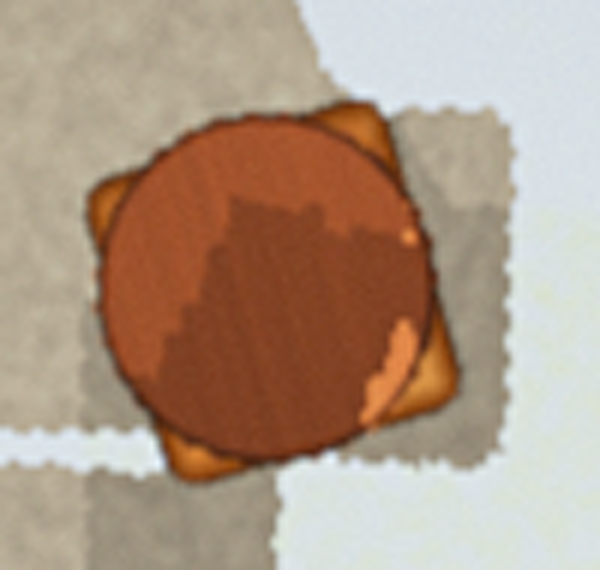

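```bash
python3 - <<'E'
from h import *
d=pickle.load(open('wrist3.pkl','rb'))
# lid
for z in (104,):
    ce=plane(d,309.4,112.7,z);print('lid',ce.round(1))
    print('diam',np.linalg.norm(plane(d,265+100/6,112.7,z)-plane(d,265+433/6,112.7,z)).round(1),np.linalg.norm(plane(d,309.4,65+114/6,z)-plane(d,309.4,65+458/6,z)).round(1))
hsv=cv2.cvtColor(d['img'],cv2.COLOR_RGB2HSV);m=cv2.inRange(hsv,(4,120,30),(20,255,255))
n,l,s,c=cv2.connectedComponentsWithStats(m);i=l[112,309];p=np.argwhere(l==i)[:,::-1]
print(s[i])
h=cv2.convexHull(p.astype(np.int32).reshape(-1,1,2))[:,0]
W=np.array([plane(d,u,v,60)[:2] for u,v in h],np.float32);r=cv2.minAreaRect(W);print('rect z60',r)
f=lambda L:[(265+a/6,65+b/6) for a,b in L]
Q=f([(88,190),(382,100),(462,396),(172,486)])
W=np.array([plane(d,u,v,60) for u,v in Q]);print(W.mean(0).round(1),[np.round(np.linalg.norm(W[k]-W[k-1]),1) for k in range(4)],[np.round(np.degrees(np.arctan2(*(W[k]-W[k-1])[[1,0]]))%90,1) for k in range(4)])
E
```

```text
lid [615.7 252.9 104. ]
diam 54.9 54.9
[ 280   82   62   64 2863]
rect z60 ((615.4368896484375, 254.5612030029297), (62.13991165161133, 62.5489387512207), 33.48716735839844)
[614.6 252.2  60. ] [np.float64(56.2), np.float64(56.5), np.float64(55.3), np.float64(57.8)] [np.float64(28.4), np.float64(29.7), np.float64(29.8), np.float64(30.5)]
```

```bash
python3 - <<'E'
from h import *
d=pickle.load(open('wrist3.pkl','rb'))
print(np.array(d['pose'])[:3,3])
up=4;im=cv2.resize(d['img'][60:165,255:370],None,fx=up,fy=up,interpolation=cv2.INTER_CUBIC)
hsv=cv2.cvtColor(im,cv2.COLOR_RGB2HSV)
for S in (90,120,150):
  m=cv2.inRange(hsv,(3,S,30),(22,255,255))
  n,l,s,c=cv2.connectedComponentsWithStats(m);i=l[int((112-60)*up),int((309-255)*up)]
  p=np.argwhere(l==i)[:,::-1]; px=np.c_[255+(p[:,0]+.5)/up-.5,60+(p[:,1]+.5)/up-.5]
  r=np.hypot(px[:,0]-309.4,(px[:,1]-112.7)/1.03)
  for R in (29.5,31,32.5):
    q=px[r>R]
    h=cv2.convexHull(q.astype(np.float32).reshape(-1,1,2))[:,0]
    W=np.array([plane(d,u,v,60)[:2] for u,v in h],np.float32);R_=cv2.minAreaRect(W);print(S,R,len(q),np.round(R_[0],1),np.round(R_[1],1),round(R_[2],2))
E
```

```text
[613.99591307 241.96425814 431.94636796]
90 29.5 3557 [614.9 253. ] [59.  58.8] 30.65
90 31 1999 [614.9 252.8] [58.9 58.8] 31.03
90 32.5 872 [615.1 252.7] [58.8 58.2] 30.68
120 29.5 3226 [614.9 252.9] [58.2 58. ] 30.92
120 31 1764 [614.9 252.9] [58.2 58. ] 30.93
120 32.5 717 [615.  252.8] [58.1 57.8] 30.78
150 29.5 2955 [614.9 252.9] [57.8 57.6] 30.82
150 31 1568 [614.9 252.9] [57.7 57.6] 30.79
150 32.5 589 [614.9 252.8] [57.5 57.4] 30.77
```

jog_arm([
  {"ax": 0,"ay": 0,"az": 0,"x": 2,"y": -0.3,"z": 0,"hand": -1},
  {"ax": 0,"ay": 0,"az": 0,"x": 3,"y": -0.4,"z": 1,"hand": -1},
  {"ax": 0,"ay": 0,"az": 0,"x": 2.15,"y": -0.3,"z": 2,"hand": -1},
  {"ax": 0,"ay": 0,"az": 0,"x": 0,"y": 0,"z": 3,"hand": -1},
  {"ax": 0,"ay": 0,"az": 0,"x": 0,"y": 0,"z": 3,"hand": -1},
  {"ax": 0,"ay": 0,"az": 0,"x": 0,"y": 0,"z": 1,"hand": -1},
  {"ax": 0,"ay": 0,"az": 0,"x": 0,"y": 0,"z": 0,"hand": -1},
  {"ax": 0,"ay": 0,"az": 0,"x": 0,"y": 0,"z": 0,"hand": -1},
])

```text
t: 4.4
tool_pos: [615.9, 253.8, 155.2]
orientation: [0.993, 0.118, 0.001, -0.0]
ft_force: [0.9, -0.3, -0.1]
width: 93.9
```

```bash
python3 snap.py wrist 4; python3 - <<'E'
from h import *
d=pickle.load(open('wrist4.pkl','rb'))
print('expected lid top centre px',proj(d,[615.4,252.9,104]))
E
```

```text
4.45 [616.3 254.1 155.8] [ 9.930e-01  1.178e-01  1.700e-03 -2.000e-04] [ 0.221  0.325  1.554 -0.     1.259  1.556] [-0.3  0.4  0.1] [ 0.01 -0.01  0.04] 94.00491829625597
expected lid top centre px [320.13687242 211.60627607]
```

View pics/wrist4.png

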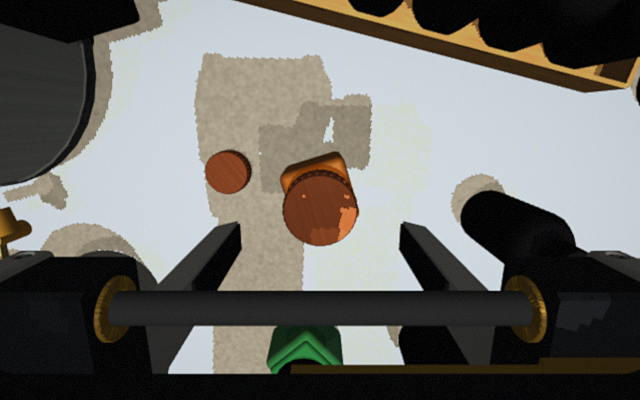

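jog_arm([
  {"ax": 0,"ay": 0,"az": 0,"x": 0,"y": 0,"z": 1.5,"hand": -1},
  {"ax": 0,"ay": 0,"az": 0,"x": 0,"y": 0,"z": 2,"hand": -1},
  {"ax": 0,"ay": 0,"az": 0,"x": 0,"y": 0,"z": 2,"hand": -1},
  {"ax": 0,"ay": 0,"az": 0,"x": 0,"y": 0,"z": 1.5,"hand": -1},
  {"ax": 0,"ay": 0,"az": 0,"x": 0,"y": 0,"z": 1,"hand": -1},
  {"ax": 0,"ay": 0,"az": 0,"x": 0,"y": 0,"z": 0,"hand": -1},
  {"ax": 0,"ay": 0,"az": 0,"x": 0,"y": 0,"z": 0,"hand": -1},
])

```text
t: 5.15
tool_pos: [615.5, 254.5, 74.0]
orientation: [0.993, 0.118, 0.001, -0.0]
ft_force: [0.8, 0.1, -0.2]
width: 94.0
```

```bash
python3 snap.py side 5;python3 - <<'E'
from h import *
d=pickle.load(open('side5.pkl','rb'));x,y=210,180
cv2.imwrite('pics/s5.png',cv2.resize(d['img'][y:y+120,x:x+150,::-1],None,fx=5,fy=5,interpolation=cv2.INTER_CUBIC))
E
```

```text
5.2 [615.8 254.6  74.5] [ 9.930e-01  1.181e-01  9.000e-04 -1.000e-04] [ 0.222  0.417  1.595 -0.     1.128  1.556] [-0.2  0.8  0.1] [-0.03 -0.07  0.  ] 94.08984271041413
```

View pics/s5.png

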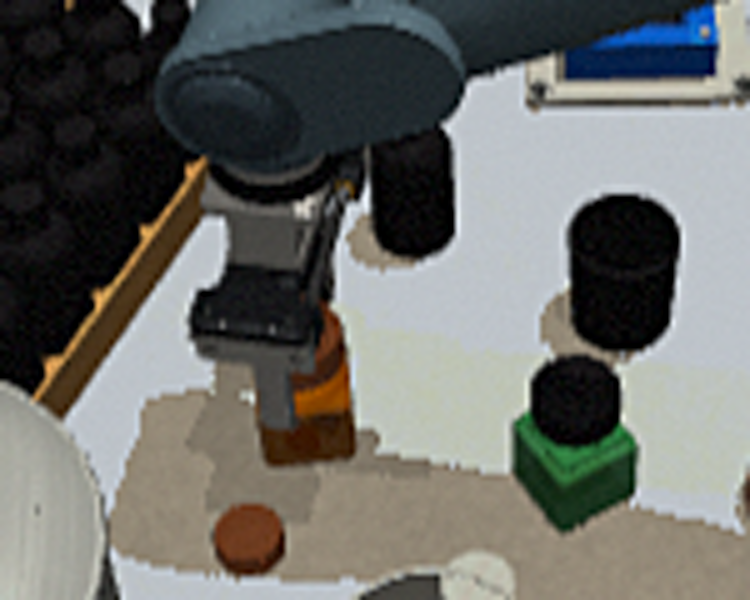

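jog_arm([
  {"ax": 0,"ay": 0,"az": 0,"x": 0,"y": 0,"z": 0,"hand": 1},
  {"ax": 0,"ay": 0,"az": 0,"x": 0,"y": 0,"z": 0,"hand": 1},
  {"ax": 0,"ay": 0,"az": 0,"x": 0,"y": 0,"z": 0,"hand": 1},
  {"ax": 0,"ay": 0,"az": 0,"x": 0,"y": 0,"z": 0,"hand": 1},
  {"ax": 0,"ay": 0,"az": 0,"x": 0,"y": 0,"z": 0,"hand": 1},
  {"ax": 0,"ay": 0,"az": 0,"x": 0,"y": 0,"z": 0,"hand": 1},
], newtons=50)

```text
t: 5.8
tool_pos: [615.1, 254.1, 73.6]
orientation: [0.993, 0.118, 0.0, 0.0]
ft_force: [0.8, -1.7, 1.2]
width: 57.0
```

```bash
python3 snap.py wrist 6
```

```text
5.85 [615.2 254.1  73.6] [9.930e-01 1.181e-01 1.000e-04 2.000e-04] [ 2.220e-01  4.180e-01  1.596e+00 -1.000e-03  1.128e+00  1.556e+00] [ 1.2 -0.9  1.4] [-0.21 -0.05 -0.02] 57.324173973263875
```

View pics/wrist6.png

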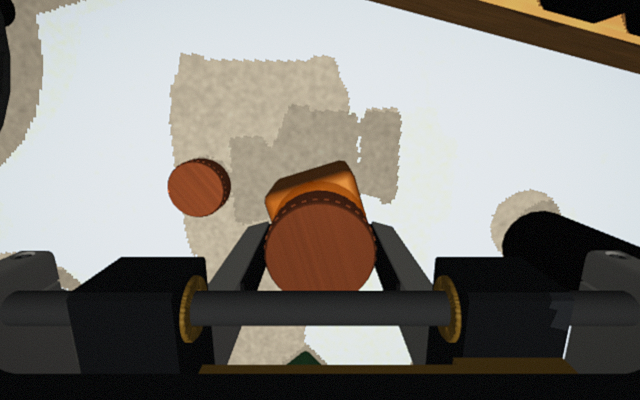

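jog_arm([
  {"ax": 0,"ay": 0,"az": 0,"x": 0,"y": 0,"z": -0.3,"hand": 1},
  {"ax": 0,"ay": 0,"az": 0,"x": 0,"y": 0,"z": -0.7,"hand": 1},
  {"ax": 0,"ay": 0,"az": 0,"x": 0,"y": 0,"z": -1.2,"hand": 1},
  {"ax": 0,"ay": 0,"az": 0,"x": 0,"y": 0,"z": -2,"hand": 1},
  {"ax": 0,"ay": 0,"az": 0,"x": 0,"y": 0,"z": -2.3,"hand": 1},
  {"ax": 0,"ay": 0,"az": 0,"x": 0,"y": 0,"z": -2.3,"hand": 1},
  {"ax": 0,"ay": 0,"az": 0,"x": 0,"y": 0,"z": -2.3,"hand": 1},
  {"ax": 0,"ay": 0,"az": 0,"x": 0,"y": 0,"z": -2.3,"hand": 1},
  {"ax": 0,"ay": 0,"az": 0,"x": 0,"y": 0,"z": -2,"hand": 1},
  {"ax": 0,"ay": 0,"az": 0,"x": 0,"y": 0,"z": -1,"hand": 1},
  {"ax": 0,"ay": 0,"az": 0,"x": 0,"y": 0,"z": -0.4,"hand": 1},
  {"ax": 0,"ay": 0,"az": 0,"x": 0,"y": 0,"z": 0,"hand": 1},
  {"ax": 0,"ay": 0,"az": 0,"x": 0,"y": 0,"z": 0,"hand": 1},
], newtons=55)

```text
t: 7.15
tool_pos: [614.3, 254.2, 239.9]
orientation: [0.993, 0.118, -0.001, 0.0]
ft_force: [-0.4, 0.1, -4.4]
width: 57.2
```

```bash
python3 snap.py wrist 7
```

```text
7.2 [614.2 254.2 239.8] [ 9.930e-01  1.181e-01 -1.400e-03  1.000e-04] [0.222 0.255 1.482 0.    1.406 1.556] [ 0.3  0.2 -4.9] [-0.02  0.04 -0.02] 57.31474978549304
```

View pics/wrist7.png

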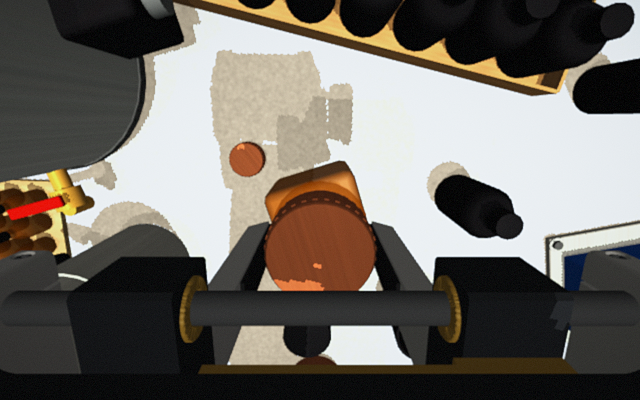

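jog_arm([
  {"ax": 0,"ay": 0,"az": 0,"x": -0.2,"y": 0.5,"z": 0,"hand": 1},
  {"ax": 0,"ay": 0,"az": 0,"x": -0.6,"y": 1.5,"z": 0,"hand": 1},
  {"ax": 0,"ay": 0,"az": 0,"x": -1,"y": 2.5,"z": 0,"hand": 1},
  {"ax": 0,"ay": 0,"az": 0,"x": -1.2,"y": 3,"z": 0,"hand": 1},
  {"ax": 0,"ay": 0,"az": 0,"x": -1.2,"y": 3,"z": 0,"hand": 1},
  {"ax": 0,"ay": 0,"az": 0,"x": -1.2,"y": 3,"z": 0,"hand": 1},
  {"ax": 0,"ay": 0,"az": 0,"x": -1.2,"y": 3,"z": 0,"hand": 1},
  {"ax": 0,"ay": 0,"az": 0,"x": -1.2,"y": 3,"z": 0,"hand": 1},
  {"ax": 0,"ay": 0,"az": 0,"x": -1.2,"y": 3,"z": 0,"hand": 1},
  {"ax": 0,"ay": 0,"az": 0,"x": -1.2,"y": 3,"z": 0,"hand": 1},
  {"ax": 0,"ay": 0,"az": 0,"x": -1.2,"y": 3,"z": 0,"hand": 1},
  {"ax": 0,"ay": 0,"az": 0,"x": -1.2,"y": 3,"z": 0,"hand": 1},
  {"ax": 0,"ay": 0,"az": 0,"x": -1.2,"y": 3,"z": 0,"hand": 1},
  {"ax": 0,"ay": 0,"az": 0,"x": -1.2,"y": 2.7,"z": 0,"hand": 1},
  {"ax": 0,"ay": 0,"az": 0,"x": -0.9,"y": 2,"z": 0,"hand": 1},
  {"ax": 0,"ay": 0,"az": 0,"x": -0.4,"y": 1,"z": 0,"hand": 1},
  {"ax": 0,"ay": 0,"az": 0.05,"x": 0,"y": 0,"z": 0,"hand": 1},
  {"ax": 0,"ay": 0,"az": 0.06,"x": 0,"y": 0,"z": 0,"hand": 1},
  {"ax": 0,"ay": 0,"az": 0,"x": 0,"y": 0,"z": 0,"hand": 1},
  {"ax": 0,"ay": 0,"az": 0,"x": 0,"y": 0,"z": 0,"hand": 1},
])

```text
t: 9.2
tool_pos: [550.6, -174.5, 241.4]
orientation: [0.998, 0.064, -0.0, -0.0]
ft_force: [0.2, 0.3, -5.5]
width: 57.4
```

```bash
python3 snap.py wrist 8
```

```text
9.25 [ 550.7 -174.5  241.4] [ 9.979e-01  6.400e-02 -1.000e-04 -1.000e-04] [-0.503  0.048  1.711  0.     1.383  0.94 ] [ 0.1 -0.6 -5.8] [-0.    0.02 -0.03] 57.238128163295535
```

View pics/wrist8.png

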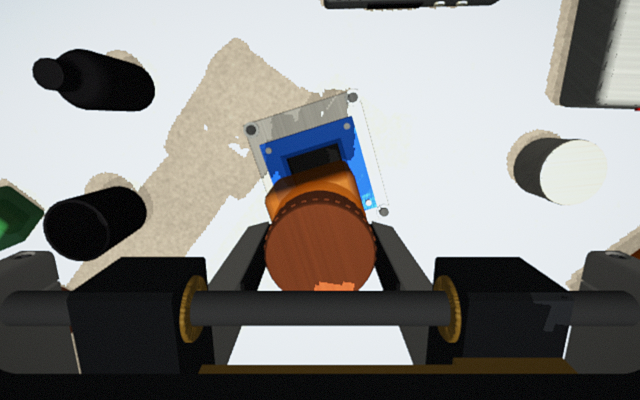

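```bash
python3 - <<'E'
from h import *
d=pickle.load(open('wrist8.pkl','rb'));x,y=235,80
cv2.imwrite('pics/w8c.png',cv2.resize(d['img'][y:y+145,x:x+160,::-1],None,fx=5,fy=4,interpolation=cv2.INTER_CUBIC)[:600])
E
```

```text
(no output)
```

View pics/w8c.png

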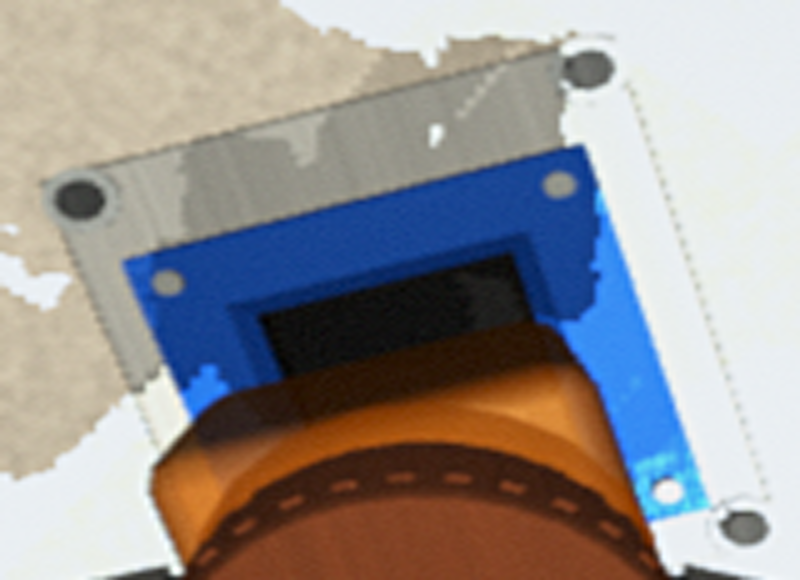

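```bash
python3 snap.py scene 8; python3 snap.py side 8; python3 - <<'E'
from h import *
for n,x,y,w,h in (('scene',230,120,120,140),('side',280,70,120,140)):
    d=pickle.load(open(n+'8.pkl','rb'))
    cv2.imwrite(f'pics/{n}8c.png',cv2.resize(d['img'][y:y+h,x:x+w,::-1],None,fx=4,fy=4,interpolation=cv2.INTER_CUBIC))
E
```

```text
9.3 [ 550.8 -174.5  241.4] [ 0.998   0.0639 -0.     -0.    ] [-0.503  0.048  1.71   0.     1.383  0.94 ] [ 0.5 -0.4 -5.3] [0.1  0.04 0.05] 56.99300426884969
9.35 [ 550.8 -174.4  241.4] [ 0.998   0.0639 -0.     -0.    ] [-0.503  0.048  1.71  -0.     1.383  0.94 ] [ 0.3  0.2 -5. ] [ 0.04 -0.04 -0.02] 57.222187252745805
```

View pics/scene8c.png

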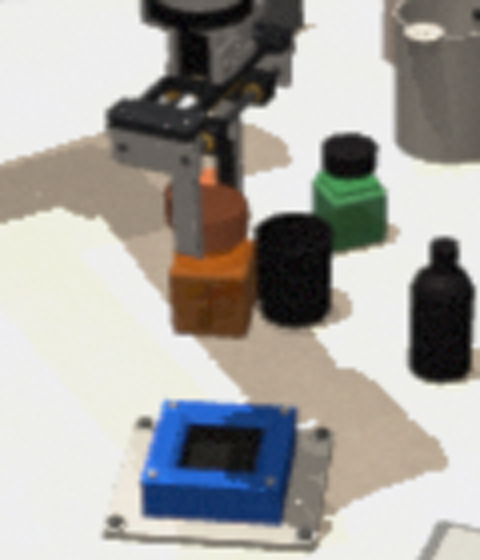

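View pics/side8c.png

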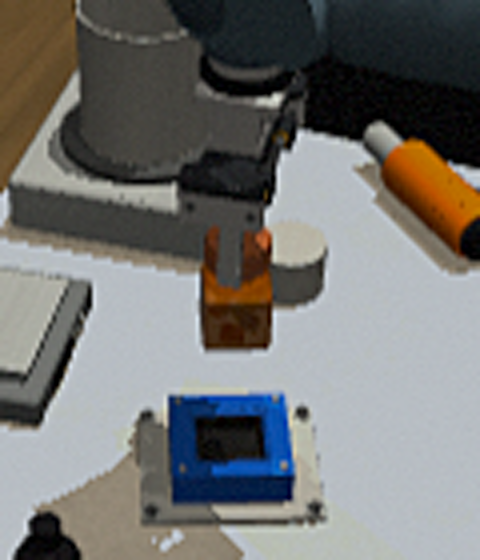

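```bash
python3 - <<'E'
from h import *
d=pickle.load(open('wrist8.pkl','rb'))
P=lambda a,b:(235+a/5,80+b/4)
def yaw(p,q,z):
    A=plane(d,*P(*p),z);B=plane(d,*P(*q),z);v=B-A
    print(A.round(1),B.round(1),round(np.degrees(np.arctan2(v[1],v[0]))%90,2),np.linalg.norm(v).round(1))
yaw((125,262),(583,148),46)
yaw((290,378),(520,325),166)
# edge fit: dark face lower boundary against pocket/blue, and boundary dark/bright top edge
im=d['img'].astype(int)
hsv=cv2.cvtColor(d['img'],cv2.COLOR_RGB2HSV)
for c in range(278,352,6):
    col=hsv[140:195,c]; print(c,[ (140+i,tuple(int(k) for k in col[i])) for i in range(12 if c>310 else 20,40,2)][:0], [140+i for i in range(1,55) if abs(int(col[i,2])-int(col[i-1,2]))>18])
E
```

```text
[ 577.4 -101.9   46. ] [ 622.6 -202.1   46. ] 24.27 109.9
[ 570.8 -150.8  166. ] [ 586.1 -185.9  166. ] 23.53 38.3
278 [] [171, 172, 175, 179, 180, 181, 191, 193]
284 [] [155, 176, 177, 190, 191]
290 [] [153, 157, 158, 170, 171, 173, 175, 176, 188, 189, 190]
296 [] [151, 152, 155, 156, 185, 187, 188]
302 [] [150, 153, 154, 183, 184, 185, 193, 194]
308 [] [148, 151, 152, 181, 182, 183, 191, 192]
314 [] [145, 146, 149, 150, 151, 180, 181, 182, 190, 191]
320 [] [143, 144, 148, 149, 179, 180, 190, 191]
326 [] [142, 146, 147, 177, 178, 190, 191]
332 [] [141, 144, 145, 175, 181, 191, 192, 193]
338 [] [147, 173, 174, 184, 185, 193, 194]
344 [] [159, 161, 162, 171, 173, 188]
350 [] [160, 161, 168, 169, 170, 171, 172, 173]
```

```bash
python3 - <<'E'
from h import *
d=pickle.load(open('wrist8.pkl','rb'))
u=np.array([284,290,302,308,314,320,326,332,338,344.]);v=np.array([190.5,189,184.3,182.2,181,179.5,177.5,175.2,173.5,171.7])-.5
W=np.array([plane(d,a,b,226.5)[:2] for a,b in zip(u,v)]);c=W.mean(0);_,_,V=np.linalg.svd(W-c)
print(np.degrees(np.arctan2(V[0,1],V[0,0]))%90,c,'resid',((W-c)@V[1]).round(1),'dist from tcp',abs(([550.8,-174.5]-c)@V[1]))
E
```

```text
25.005937084142445 [ 580.37983391 -168.77012545] resid [-0.1 -0.3  0.3  0.4  0.  -0.2 -0.2  0.1 -0.  -0.1] dist from tcp 29.22922601527508
```

jog_arm([
  {"ax": 0,"ay": 0,"az": 0,"x": -0.08,"y": 0.04,"z": 0.5,"hand": 1},
  {"ax": 0,"ay": 0,"az": 0,"x": 0,"y": 0,"z": 1.2,"hand": 1},
  {"ax": 0,"ay": 0,"az": 0,"x": 0,"y": 0,"z": 2,"hand": 1},
  {"ax": 0,"ay": 0,"az": 0,"x": 0,"y": 0,"z": 2,"hand": 1},
  {"ax": 0,"ay": 0,"az": 0,"x": 0,"y": 0,"z": 2,"hand": 1},
  {"ax": 0,"ay": 0,"az": 0,"x": 0,"y": 0,"z": 1.8,"hand": 1},
  {"ax": 0,"ay": 0,"az": 0,"x": 0,"y": 0,"z": 1,"hand": 1},
  {"ax": 0,"ay": 0,"az": 0,"x": 0,"y": 0,"z": 0.5,"hand": 1},
  {"ax": 0,"ay": 0,"az": 0,"x": 0,"y": 0,"z": 0,"hand": 1},
  {"ax": 0,"ay": 0,"az": 0,"x": 0,"y": 0,"z": 0,"hand": 1},
])

```text
t: 10.35
tool_pos: [550.7, -175.5, 132.3]
orientation: [0.998, 0.063, 0.001, 0.0]
ft_force: [-0.4, -0.5, -5.2]
width: 57.4
```

```bash
python3 snap.py wrist 9; python3 snap.py scene 9; python3 - <<'E'
from h import *
d=pickle.load(open('wrist9.pkl','rb'));x,y=215,90
a=cv2.resize(d['img'][y:y+120,x:x+190,::-1],None,fx=4,fy=4,interpolation=cv2.INTER_CUBIC)
cv2.imwrite('pics/w9c.png',a)
d=pickle.load(open('scene9.pkl','rb'));x,y=240,150
cv2.imwrite('pics/s9c.png',cv2.resize(d['img'][y:y+120,x:x+110,::-1],None,fx=5,fy=5,interpolation=cv2.INTER_CUBIC))
E
```

```text
10.4 [ 550.8 -175.5  132.6] [9.98e-01 6.34e-02 9.00e-04 5.00e-04] [-0.505  0.154  1.803  0.     1.182  0.939] [-0.9 -0.1 -5.7] [ 0.04  0.03 -0.01] 57.17155645269004
10.45 [ 550.8 -175.5  132.6] [9.98e-01 6.34e-02 9.00e-04 6.00e-04] [-0.505  0.154  1.803  0.     1.182  0.939] [-0.4 -0.4 -4.9] [-0.03  0.02 -0.03] 57.072089096354674
```

View pics/w9c.png

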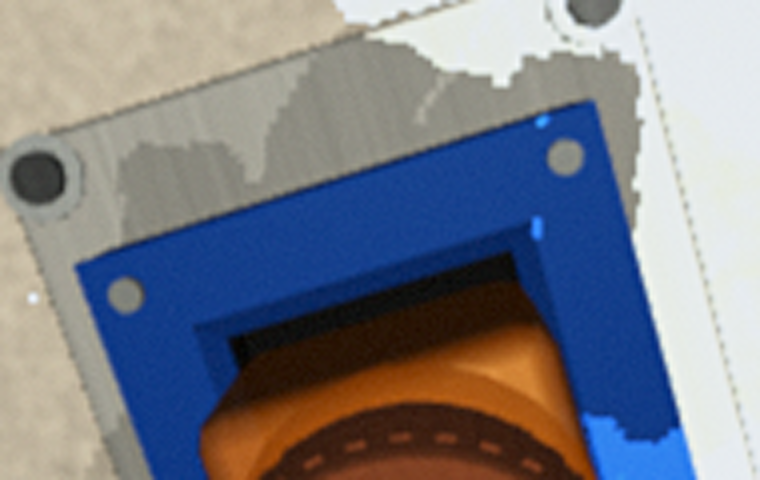

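View pics/s9c.png

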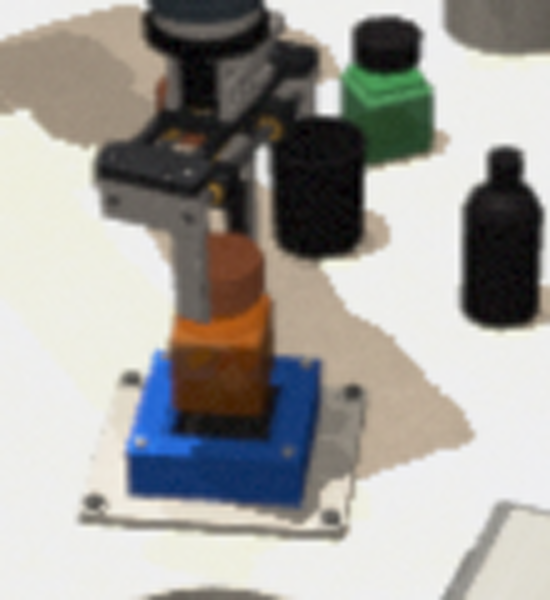

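jog_arm([
  {"ax": 0,"ay": 0,"az": 0,"x": 0,"y": 0,"z": 0.5,"hand": 1},
  {"ax": 0,"ay": 0,"az": 0,"x": 0,"y": 0,"z": 0.5,"hand": 1},
  {"ax": 0,"ay": 0,"az": 0,"x": 0,"y": 0,"z": 0.4,"hand": 1},
  {"ax": 0,"ay": 0,"az": 0,"x": 0,"y": 0,"z": 0.3,"hand": 1},
  {"ax": 0,"ay": 0,"az": 0,"x": 0,"y": 0,"z": 0.3,"hand": 1},
  {"ax": 0,"ay": 0,"az": 0,"x": 0,"y": 0,"z": 0,"hand": 1},
])

```text
t: 11.05
tool_pos: [549.7, -175.0, 110.8]
orientation: [0.998, 0.063, -0.001, -0.0]
ft_force: [-1.2, -0.1, -5.4]
width: 57.2
```

jog_arm([
  {"ax": 0,"ay": 0,"az": 0,"x": 0,"y": 0,"z": 0.4,"hand": 1},
  {"ax": 0,"ay": 0,"az": 0,"x": 0,"y": 0,"z": 0.4,"hand": 1},
  {"ax": 0,"ay": 0,"az": 0,"x": 0,"y": 0,"z": 0.3,"hand": 1},
  {"ax": 0,"ay": 0,"az": 0,"x": 0,"y": 0,"z": 0.2,"hand": 1},
  {"ax": 0,"ay": 0,"az": 0,"x": 0,"y": 0,"z": 0,"hand": 1},
  {"ax": 0,"ay": 0,"az": 0,"x": 0,"y": 0,"z": 0,"hand": 1},
])

```text
t: 11.65
tool_pos: [550.2, -175.2, 98.5]
orientation: [0.998, 0.063, 0.0, 0.0]
ft_force: [-0.3, 0.5, -5.2]
width: 57.0
```

jog_arm([
  {"ax": 0,"ay": 0,"az": 0,"x": 0,"y": 0,"z": 0.1,"hand": 1},
  {"ax": 0,"ay": 0,"az": 0,"x": 0,"y": 0,"z": 0.1,"hand": 1},
  {"ax": 0,"ay": 0,"az": 0,"x": 0,"y": 0,"z": 0.05,"hand": 1},
  {"ax": 0,"ay": 0,"az": 0,"x": 0,"y": 0,"z": 0.05,"hand": 1},
  {"ax": 0,"ay": 0,"az": 0,"x": 0,"y": 0,"z": 0,"hand": 1},
  {"ax": 0,"ay": 0,"az": 0,"x": 0,"y": 0,"z": 0,"hand": 1},
])

```text
t: 12.25
tool_pos: [550.2, -175.2, 95.6]
orientation: [0.998, 0.063, 0.0, 0.0]
ft_force: [-0.6, 0.2, -4.2]
width: 57.2
```

jog_arm([
  {"ax": 0,"ay": 0,"az": 0,"x": 0,"y": 0,"z": 0.05,"hand": 1},
  {"ax": 0,"ay": 0,"az": 0,"x": 0,"y": 0,"z": 0,"hand": 1},
  {"ax": 0,"ay": 0,"az": 0,"x": 0,"y": 0,"z": 0,"hand": 1},
])

```text
t: 12.55
tool_pos: [550.3, -175.3, 95.5]
orientation: [0.998, 0.063, 0.0, 0.0]
ft_force: [-1.3, -0.0, -0.5]
width: 57.3
```

jog_arm([
  {"ax": 0,"ay": 0,"az": 0,"x": 0,"y": 0,"z": 0.05,"hand": 1},
  {"ax": 0,"ay": 0,"az": 0,"x": 0,"y": 0,"z": 0,"hand": 1},
  {"ax": 0,"ay": 0,"az": 0,"x": 0,"y": 0,"z": 0,"hand": 1},
])

```text
t: 12.85
tool_pos: [550.5, -175.4, 95.4]
orientation: [0.998, 0.063, 0.0, 0.0]
ft_force: [-3.8, 1.4, 5.8]
width: 57.7
```

```bash
python3 snap.py scene 10; python3 snap.py wrist 10; python3 - <<'E'
from h import *
d=pickle.load(open('scene10.pkl','rb'));x,y=240,160
cv2.imwrite('pics/s10c.png',cv2.resize(d['img'][y:y+110,x:x+110,::-1],None,fx=5,fy=5,interpolation=cv2.INTER_CUBIC))
E
```

```text
12.9 [ 550.5 -175.4   95.4] [9.98e-01 6.34e-02 3.00e-04 2.00e-04] [-0.505  0.203  1.823 -0.     1.115  0.939] [-3.4  1.5  5.3] [ 0.29  0.7  -0.04] 57.26453459483338
12.95 [ 550.5 -175.4   95.5] [9.98e-01 6.34e-02 3.00e-04 3.00e-04] [-0.505  0.203  1.823 -0.     1.115  0.939] [-3.8  1.1  5.6] [0.32 0.69 0.01] 57.448638787826766
```

View pics/s10c.png

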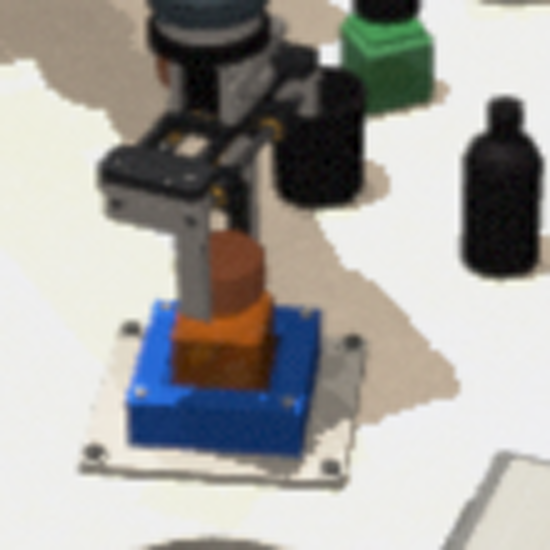

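View pics/wrist10.png

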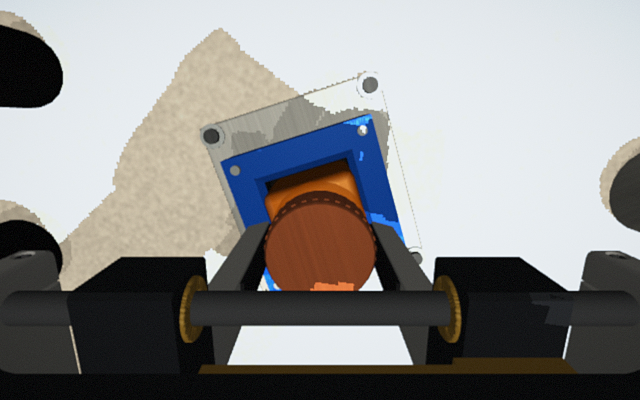

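jog_arm([
  {"ax": 0,"ay": 0,"az": -0.04,"x": 0,"y": 0,"z": 0,"hand": 1},
  {"ax": 0,"ay": 0,"az": -0.08,"x": 0,"y": 0,"z": -0.01,"hand": 1},
  {"ax": 0,"ay": 0,"az": -0.08,"x": 0,"y": 0,"z": -0.01,"hand": 1},
  {"ax": 0,"ay": 0,"az": -0.08,"x": 0,"y": 0,"z": -0.01,"hand": 1},
  {"ax": 0,"ay": 0,"az": -0.08,"x": 0,"y": 0,"z": -0.01,"hand": 1},
], newtons=60)

```text
t: 13.45
tool_pos: [550.9, -175.1, 95.6]
orientation: [0.97, 0.242, 0.001, 0.0]
ft_force: [0.3, 3.4, 2.6]
width: 56.9
```

```bash
python3 snap.py wrist 11
```

```text
13.5 [ 550.9 -175.1   95.6] [9.700e-01 2.431e-01 1.000e-03 2.000e-04] [-5.040e-01  2.020e-01  1.823e+00  1.000e-03  1.115e+00  5.750e-01] [-0.3  2.4  3.1] [ 0.44  0.13 -0.04] 57.27948271037421
```

View pics/wrist11.png

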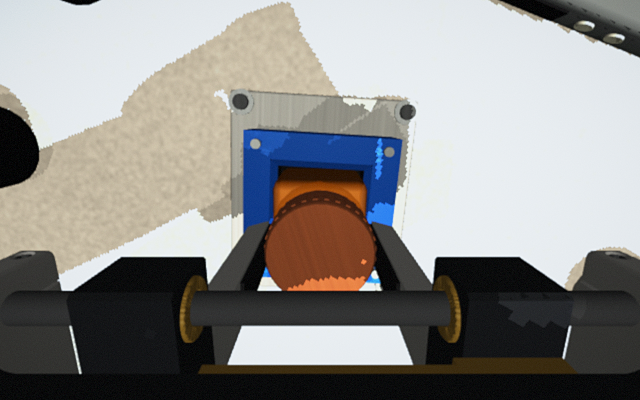

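jog_arm([
  {"ax": 0,"ay": 0,"az": -0.08,"x": 0,"y": 0,"z": -0.015,"hand": 1},
  {"ax": 0,"ay": 0,"az": -0.08,"x": 0,"y": 0,"z": -0.015,"hand": 1},
  {"ax": 0,"ay": 0,"az": -0.08,"x": 0,"y": 0,"z": -0.015,"hand": 1},
  {"ax": 0,"ay": 0,"az": -0.08,"x": 0,"y": 0,"z": -0.015,"hand": 1},
  {"ax": 0,"ay": 0,"az": -0.08,"x": 0,"y": 0,"z": -0.015,"hand": 1},
])

```text
t: 14.0
tool_pos: [551.4, -175.6, 96.5]
orientation: [0.903, 0.43, 0.001, 0.001]
ft_force: [1.7, -0.4, 2.0]
width: 57.0
```

```bash
python3 snap.py wrist 12
```

```text
14.05 [ 551.4 -175.6   96.6] [0.9025 0.4307 0.0012 0.0013] [-0.504  0.201  1.822  0.     1.115  0.176] [0.6 1.  3.2] [ 0.08 -0.01 -0.09] 57.20170415869629
```

View pics/wrist12.png

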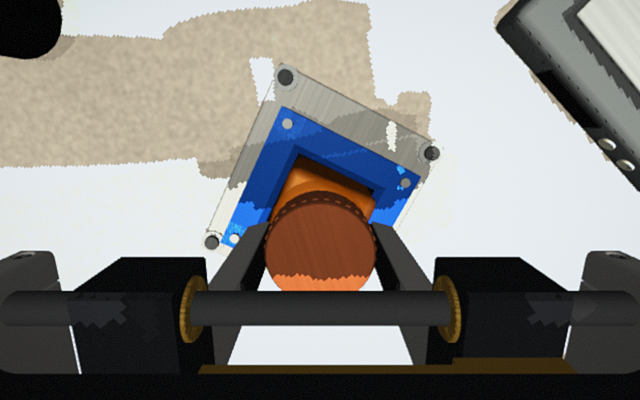

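jog_arm([
  {"ax": 0,"ay": 0,"az": -0.08,"x": 0,"y": 0,"z": -0.015,"hand": 1},
  {"ax": 0,"ay": 0,"az": -0.08,"x": 0,"y": 0,"z": -0.015,"hand": 1},
  {"ax": 0,"ay": 0,"az": -0.08,"x": 0,"y": 0,"z": -0.01,"hand": 1},
  {"ax": 0,"ay": 0,"az": -0.08,"x": 0,"y": 0,"z": 0,"hand": 1},
  {"ax": 0,"ay": 0,"az": -0.08,"x": 0,"y": 0,"z": 0,"hand": 1},
  {"ax": 0,"ay": 0,"az": -0.05,"x": 0,"y": 0,"z": 0,"hand": 1},
  {"ax": 0,"ay": 0,"az": 0,"x": 0,"y": 0,"z": 0,"hand": 1},
])

```text
t: 14.75
tool_pos: [551.7, -175.7, 97.5]
orientation: [0.785, 0.619, 0.001, 0.002]
ft_force: [0.3, 1.2, 5.4]
width: 57.2
```

```bash
python3 snap.py wrist 13
```

```text
14.8 [ 551.7 -175.7   97.5] [0.7855 0.6189 0.001  0.0018] [-5.040e-01  2.010e-01  1.821e+00  1.000e-03  1.116e+00 -2.680e-01] [0.4 1.1 4.4] [ 0.19 -0.1   0.04] 57.25063689267648
```

View pics/wrist13.png

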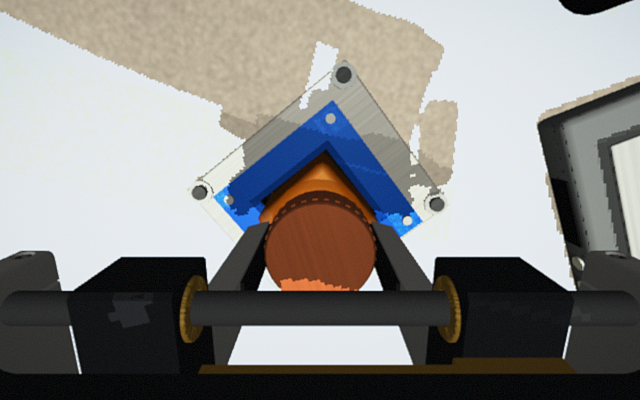

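jog_arm([
  {"ax": 0,"ay": 0,"az": 0,"x": 0,"y": 0,"z": -0.05,"hand": 1},
  {"ax": 0,"ay": 0,"az": 0,"x": 0,"y": 0,"z": -0.1,"hand": 1},
  {"ax": 0,"ay": 0,"az": 0,"x": 0,"y": 0,"z": -0.1,"hand": 1},
  {"ax": 0,"ay": 0,"az": 0,"x": 0,"y": 0,"z": 0,"hand": 1},
])

```text
t: 15.2
tool_pos: [549.8, -175.0, 98.0]
orientation: [0.785, 0.62, -0.0, -0.0]
ft_force: [1.1, -0.2, -0.4]
width: 57.1
```

```bash
python3 snap.py wrist 14; python3 snap.py scene 14; python3 - <<'E'
from h import *
d=pickle.load(open('scene14.pkl','rb'));x,y=240,160
cv2.imwrite('pics/s14c.png',cv2.resize(d['img'][y:y+110,x:x+110,::-1],None,fx=5,fy=5,interpolation=cv2.INTER_CUBIC))
E
```

```text
15.25 [ 549.8 -175.    98. ] [ 7.849e-01  6.196e-01 -1.000e-04 -4.000e-04] [-0.505  0.198  1.822  0.     1.122 -0.27 ] [ 1.5  0.5 -1.3] [ 0.01 -0.18  0.03] 57.448135603787165
15.3 [ 549.8 -175.    98. ] [ 7.849e-01  6.196e-01 -1.000e-04 -4.000e-04] [-0.505  0.198  1.822  0.     1.122 -0.27 ] [ 0.4 -0.6 -0.8] [-0.02 -0.22 -0.01] 57.47354247108997
```

View pics/s14c.png

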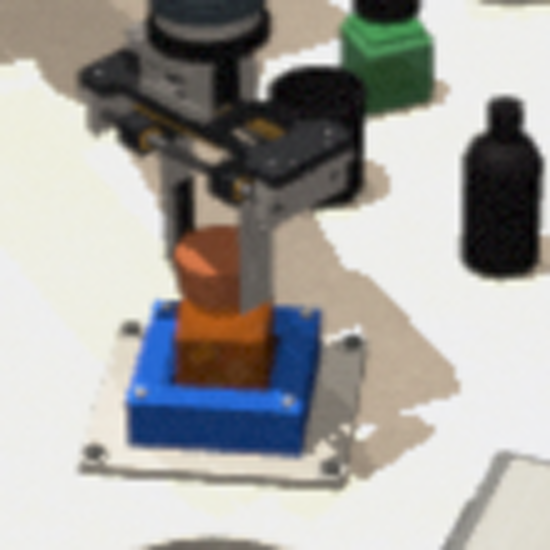

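jog_arm([
  {"ax": 0,"ay": 0,"az": 0,"x": 0,"y": 0,"z": -0.1,"hand": 1},
  {"ax": 0,"ay": 0,"az": 0,"x": 0,"y": 0,"z": -0.1,"hand": 1},
  {"ax": 0,"ay": 0,"az": 0,"x": 0,"y": 0,"z": -0.1,"hand": 1},
  {"ax": 0,"ay": 0,"az": 0,"x": 0,"y": 0,"z": 0,"hand": 1},
])

```text
t: 15.7
tool_pos: [550.0, -175.2, 101.7]
orientation: [0.785, 0.62, -0.0, -0.0]
ft_force: [-0.4, -0.3, -0.6]
width: 57.3
```

jog_arm([
  {"ax": 0,"ay": 0,"az": 0,"x": 0,"y": 0,"z": -0.3,"hand": 1},
  {"ax": 0,"ay": 0,"az": 0,"x": 0,"y": 0,"z": -0.4,"hand": 1},
  {"ax": 0,"ay": 0,"az": 0,"x": 0,"y": 0,"z": -0.5,"hand": 1},
  {"ax": 0,"ay": 0,"az": 0,"x": 0,"y": 0,"z": -0.5,"hand": 1},
  {"ax": 0,"ay": 0,"az": 0,"x": 0,"y": 0,"z": -0.5,"hand": 1},
  {"ax": 0,"ay": 0,"az": 0,"x": 0,"y": 0,"z": -0.5,"hand": 1},
  {"ax": 0,"ay": 0,"az": 0,"x": 0,"y": 0,"z": -0.5,"hand": 1},
  {"ax": 0,"ay": 0,"az": 0,"x": 0,"y": 0,"z": -0.5,"hand": 1},
  {"ax": 0,"ay": 0,"az": 0,"x": 0,"y": 0,"z": -0.4,"hand": 1},
  {"ax": 0,"ay": 0,"az": 0,"x": 0,"y": 0,"z": -0.3,"hand": 1},
  {"ax": 0,"ay": 0,"az": 0,"x": 0,"y": 0,"z": 0,"hand": 1},
  {"ax": 0,"ay": 0,"az": 0,"x": 0,"y": 0,"z": 0,"hand": 1},
  {"ax": 0,"ay": 0,"az": 0,"x": 0,"y": 0,"z": 0,"hand": 1},
])

```text
t: 17.0
tool_pos: [549.9, -175.1, 145.2]
orientation: [0.785, 0.62, -0.0, -0.0]
ft_force: [-0.1, 0.3, -0.6]
width: 56.9
```

```bash
python3 snap.py side 15; python3 snap.py scene 15; python3 - <<'E'
from h import *
ims=[]
for n,x,y in (('scene',230,140),('side',280,100)):
    d=pickle.load(open(n+'15.pkl','rb'))
    ims.append(cv2.resize(d['img'][y:y+130,x:x+100,::-1],None,fx=4,fy=4,interpolation=cv2.INTER_CUBIC))
    print(n,proj(d,[550,-175,122]).round(1),'mouth expected')
cv2.imwrite('pics/fin.png',np.hstack(ims))
E
```

```text
17.05 [ 549.9 -175.1  145.2] [ 7.848e-01  6.197e-01 -1.000e-04 -3.000e-04] [-0.505  0.139  1.795 -0.     1.208 -0.271] [-0.2 -0.  -1. ] [-0.09 -0.02 -0.03] 57.10634785688826
17.1 [ 549.9 -175.1  145.2] [ 7.848e-01  6.197e-01 -1.000e-04 -2.000e-04] [-0.505  0.139  1.795 -0.     1.208 -0.271] [-1.  -0.2  0.2] [-0.03 -0.04 -0.02] 56.98848718424737
scene [283.4 211.2] mouth expected
side [338.6 162.2] mouth expected
```

View pics/fin.png

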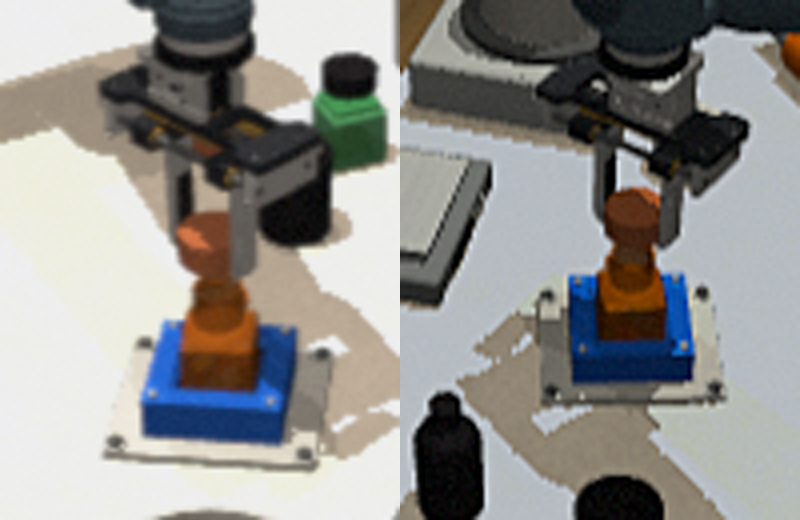

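Both views show the jar seated with its neck open and the lid held level above it. The lid was raised about 50 mm, so its lower edge is about 28 mm above the rim. Handing in.

```bash
python3 - <<'E'
from cell import workorder
print(workorder.job_done())
E
```

```text
the job is handed in; nothing more can be done
None
```

I picked up the amber jar by its copper lid and set it down in the blue pocket. Then I turned the lid about 69° anticlockwise, lifted it straight off, and handed in at about 17 s still holding it above the open mouth.

- **Seating:** the jar touched down with the tool at 95.4 mm, against 95.6 mm predicted for fully home. The push at contact was about 11 N.
- **Turning:** the lid top kept its orientation between the fingers, so the grip did not slip. The 69° is the gripper's turn. The jar may have turned a few degrees in the pocket's play, which I did not measure.
- **Lifting off:** the wrist felt only about the lid's weight (under 1 N), so the jar was not pulled up.
- **Final views:** the scene and side pictures show the jar seated and the lid level on its axis. The tool is at (549.9, -175.1) against the pocket at (550, -175). The lid's lower edge is about 28 mm above the rim and the opening is 57 mm. The bystanders in those crops look unmoved, but I did not measure them.

Two readings disagreed:
- **Coarse lid position:** the scene and side cameras differed by about 30 mm, so I used the wrist camera instead.
- **Lid size:** the lid's top face measured 55 mm against the 58 mm given, which I put down to a bevelled edge.

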